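# Tidy the study desk: pack the small things and line up the coasters

## Robot

A 6-joint arm with a two-finger parallel gripper is mounted at the origin on the work surface. World frame = base frame: x ahead of the robot, y to its left, z up, the work surface at z = 0. Lengths are in m, angles in rad, forces in N, time in s.
With the tool pointing down it reaches from about 0.4 to 0.825 m from the base axis. Payload 7 kg.
Tool frame: the origin (TCP) lies between the finger pads; the fingertips stand 8 mm ahead of it and the grasp point (between the pads) lies 11 mm behind it (arm.finger_overhang is the distance from the TCP to the fingertips, in m); z points along the fingers, y is the line along which they close (so a half turn about z gives the same grasp; the last joint's range is limited). The gripper opens to 88 mm and grips with 3 to 60 N. Pads are 19 mm wide; open, the fingers measure 130 mm over their backs; the gripper's body (78 mm by 193 mm) begins 47 mm behind the grasp point.
Start: joints at [1.493, 0.359, 0.012, 0, -1.224, -0.288], TCP at [0.241, 0.63, 0.235] pointing down, gripper open.
Joint ranges: [-3.07, 3.07], [-1.43, 2.12], [-1.02, 1.25], [-3.03, 1.67], [-3.05, -0], [-3.03, 3.03]. Speed limits (rad/s): [2.39, 2.39, 3.01, 3.14, 3.14, 3.14].

## Interface

Orientations are given as [roll, pitch, yaw] about the fixed x, y, z axes, in that order (R = Rz(yaw) Ry(pitch) Rx(roll)).
In Python, from station import arm gives the robot as it stands.
- The arm moves only by the tool move_arm, never from a script. Its argument "rows" is text: rows parted by semicolons, each of 7 numbers parted by spaces: the turn, a rotation vector about the tool's x, y, z in degrees, then the shift along the tool's x, y, z in m, then the finger opening in m, from 0 to 0.0876. A call has 1 to 8 rows; each row shifts and turns the commanded pose from where the row before left it, along the tool's axes as they then stand; what a row does not reach is not made up. A row lasts 1/8 s, in which the tool goes at most 62.5 mm and 10.7 degrees, less where a joint would pass 70% of its speed; a pose out of reach is approached as far as the arm can. A call is refused whole if a number of a shift passes 0.0625 or a number of a turn 10.7, either way. A call with a gripper value outside its range is refused whole. The fingers move at their own pace and stop on an object; "squeeze" is the grip in N (left out, the last holds). Time passes only in rows, so rows that do not move let the fingers close. It gives the time, the measured TCP pose, the force, the opening and the grip force at its end, in the units of the state.
- arm.get_state(): the state, without advancing time (a new reading comes with each control period).
- arm.grab_frame(name): name is "scene" or "side" or "wrist"; returns (picture, depth): 400x640x3 uint8, blue, green, red; 400x640 float32, m along the optical axis (not along the pixel's ray), 0 where there is no reading.
- arm.camera_model(name): a dict with "mtx" (3x3 intrinsics, pixels), "camera_from_world" (4x4, takes a point from world to camera coordinates); the wrist camera has in their place "mount" (4x4, takes a point from camera to tool coordinates, whose origin is the TCP and whose axes are the flange's). Camera axes: x right, y down, z forward; pixel columns grow to the right and rows downward; lengths in m; the calibration is good to about 2 mm. A picture is of the moment at which its call begins: read the wrist's pose just before it. camera_model takes no time and is no camera call.
- arm.job_done(): hands the job in; it is judged then, once.
The state is a dict: "t": time; "q": joint angles; "qd": joint speeds; "joint_efforts": joint torques, N m; "eef_pos": TCP position; "ee_rot": TCP orientation; "force": force on the tool from outside, world axes, zero at the start; "moment": the same for the moment, N m; "width": finger opening in m; "gripper_force": force on a finger pad.
Only numpy, scipy, OpenCV 4.12 (cv2) and the standard library are available. Lean on these libraries where they do the work, as an engineer would, in place of code of your own. Each camera call takes 0.05 s, during which the arm holds its last target. There are 200 camera calls.

## Task

Tidy this desk by the window: pack the small things that are out (gel bottle, jar, tin and carton, as many as are there) upright side by side into the wooden box, each standing on its floor, and slide the four round coasters, without lifting them off the table, into an even row on the blue mat, one centred inside each printed circle, in any order. Leave the books, stone figures, pens and tape where they are.

Things in the scene. Friction and masses are not known exactly. Their poses are not given: they have to be found in the camera images.
- coaster1_c (a point): Centre of a loose round coaster of pale speckled cork, 7.5 mm above its underside. A shallow dish: 90 mm outside diameter, 15 mm high, flat inner floor 5 mm thick, upright rim 7 mm thick (inside diameter 76 mm, 10 mm deep). 120 to 200 g; z is its own axis (up). Too wide to take across with most grippers; it slides on the table and can be pushed from outside or from inside its rim
- coaster2_c (a point): Centre of a loose round coaster of mid-brown wood, 7.5 mm above its underside. A shallow dish: 90 mm outside diameter, 15 mm high, flat inner floor 5 mm thick, upright rim 7 mm thick (inside diameter 76 mm, 10 mm deep). 120 to 200 g; z is its own axis (up). Too wide to take across with most grippers; it slides on the table and can be pushed from outside or from inside its rim
- coaster3_c (a point): Centre of a loose round coaster of dark brown wood, 7.5 mm above its underside. A shallow dish: 90 mm outside diameter, 15 mm high, flat inner floor 5 mm thick, upright rim 7 mm thick (inside diameter 76 mm, 10 mm deep). 120 to 200 g; z is its own axis (up). Too wide to take across with most grippers; it slides on the table and can be pushed from outside or from inside its rim
- coaster4_c (a point): Centre of a loose round coaster of light wood, 7.5 mm above its underside. A shallow dish: 90 mm outside diameter, 15 mm high, flat inner floor 5 mm thick, upright rim 7 mm thick (inside diameter 76 mm, 10 mm deep). 120 to 200 g; z is its own axis (up). Too wide to take across with most grippers; it slides on the table and can be pushed from outside or from inside its rim
- gel_c (a point): Half-way up on the axis of a loose green gel bottle with a white label and cap: round body 44 mm diameter and 72 mm high, white cap 24 mm diameter on top, 90 mm high in all; 45 mm above its underside, z up. 80 to 200 g. Some of the gel, jar, tin and carton may be absent
- jar_c (a point): Half-way up on the axis of a loose amber jar with a dark metal lid: a cylinder 50 mm diameter (lid 49 mm), 80 mm high; 40 mm above its underside, z up. 80 to 200 g. Some of the gel, jar, tin and carton may be absent
- tin_c (a point): Half-way up on the axis of a loose upright red tin with a steel band: 40 mm along its x, 50 mm along its y, 82 mm high; 41 mm above its underside, z up. 80 to 200 g. Some of the gel, jar, tin and carton may be absent
- carton_c (a point): Half-way up on the axis of a loose upright yellow carton with a black band: 34 mm along its x, 50 mm along its y, 76 mm high; 38 mm above its underside, z up. 80 to 200 g. Some of the gel, jar, tin and carton may be absent
- box_in (a point): Centre of the inner floor of the fixed open light-wood box, which stands to the left or right. Inside 186 mm along its x and 60 mm along its y, floor 4 mm above the table, walls 4 mm thick with their top 30 mm above the table. The things fit only in a single file along its x; tin and carton fit with their x along the box's x
- circle1 (a point): Centre of printed circle 1 of 4 on the thin blue mat (flat on the table, look only, no edge to catch; mat 150 by 470 mm). Each circle is a white ring line of 98 mm inside and 104 mm outside diameter. The circles stand in one straight row along the mat's y, 108 mm apart
- circle2 (a point): Centre of printed circle 2 of 4 on the thin blue mat (flat on the table, look only, no edge to catch; mat 150 by 470 mm). Each circle is a white ring line of 98 mm inside and 104 mm outside diameter. The circles stand in one straight row along the mat's y, 108 mm apart
- circle3 (a point): Centre of printed circle 3 of 4 on the thin blue mat (flat on the table, look only, no edge to catch; mat 150 by 470 mm). Each circle is a white ring line of 98 mm inside and 104 mm outside diameter. The circles stand in one straight row along the mat's y, 108 mm apart
- circle4 (a point): Centre of printed circle 4 of 4 on the thin blue mat (flat on the table, look only, no edge to catch; mat 150 by 470 mm). Each circle is a white ring line of 98 mm inside and 104 mm outside diameter. The circles stand in one straight row along the mat's y, 108 mm apart
- books: Grey book with a white pad on it, 190 by 120 by 36 mm; stands on the side where the box is not. To be left alone (origin: centre of the underside)
- bird: Black stone bird, 90 mm wide at the foot, 130 mm high. To be left alone (origin: centre of the underside)
- owl: Small grey stone owl, 64 mm wide, 82 mm high. To be left alone (origin: centre of the underside)
- pens: Glass with pens, 72 mm wide, 140 mm high. To be left alone (origin: centre of the underside)
- tape: Green roll of tape lying flat, 64 mm diameter, 20 mm high. To be left alone (origin: centre of the underside)
Not all that is in view belongs to the job. Leave any pink or red look-alike of the part that bears coaster2_c alone.

How it is judged:
By the outcome, as a careful person would: the job done as asked, in the order asked, and still so for the second after the job is handed in, with the robot touching nothing.
Of gel, jar, tin, carton only 3 to 4 are there at a start; the rules pass over those that are not, and their reading is None.
At some moment in a run one of coaster1, coaster2, coaster3, coaster4 may be knocked a few centimetres aside while the robot is not near it.
It also fails if it takes over 210 s, if anything falls off the work surface, if the arm or the gripper's body presses on something with over 40 N, if the wrist force passes 120 N, or if a joint passes its speed limit or range.

## Working session

There is one attempt and no reset: what is moved stays moved. The work goes in short steps, Python scripts to look and compute and a tool call to move; the robot and the scene stay as the last step left them, time stands still between calls to the robot, and variables do not carry over. Pictures are saved under pics/ and viewed, at most 14 in all, crops included, and the job is handed in when it is done.

Besides the shell and the picture viewer there is one more tool, called after ">>>" by a JSON object that holds its "op" and its "data", one argument or row to a line. move_arm: Moves the arm, as the interface text tells. Its arguments: {"type":"object","properties":{"rows":{"type":"string"},"squeeze":{"type":"number"}},"required":["rows"]}

```bash
ls; mkdir -p pics; python3 - <<'E'
from station import arm
import cv2,numpy as np
for n in("scene","side","wrist"):
    s=arm.get_state(); p,d=arm.grab_frame(n); cv2.imwrite(f"pics/{n}0.png",p); np.savez(f"pics/{n}0.npz",p=p,d=d,pos=s["eef_pos"],rot=s["ee_rot"])
    m=arm.camera_model(n);print(n,{k:np.round(v,3).tolist() for k,v in m.items()})
print(s,arm.finger_overhang)
E
```

```text
pics
scene {'mtx': [[408.684, 0.0, 318.139], [0.0, 408.684, 194.282], [0.0, 0.0, 1.0]], 'camera_from_world': [[-0.152, 0.988, -0.02, 0.04], [0.729, 0.098, -0.678, -0.335], [-0.668, -0.117, -0.735, 1.48], [0.0, 0.0, 0.0, 1.0]]}
side {'mtx': [[386.477, 0.0, 315.822], [0.0, 386.477, 199.261], [0.0, 0.0, 1.0]], 'camera_from_world': [[0.999, -0.054, -0.003, -0.511], [-0.03, -0.505, -0.863, 0.097], [0.045, 0.862, -0.506, 0.977], [0.0, 0.0, 0.0, 1.0]]}
wrist {'mtx': [[310.736, 0.0, 316.954], [0.0, 310.736, 194.414], [0.0, 0.0, 1.0]], 'mount': [[0.001, -0.955, -0.296, 0.082], [1.0, 0.001, 0.0, 0.001], [-0.0, -0.296, 0.955, -0.151], [0.0, 0.0, 0.0, 1.0]]}
{'t': 0.1, 'q': array([ 1.49306345e+00,  3.59310927e-01,  1.11413870e-02, -2.57598601e-04,
       -1.22410717e+00, -2.88090039e-01]), 'qd': array([-4.37549415e-04, -1.09853082e-03, -4.16500630e-05,  1.52586142e-03,
        5.21591148e-04,  1.18339161e-03]), 'joint_efforts': array([-1.08256121e-03, -5.84162378e+01,  2.93748379e+01,  7.01537713e+00,
        1.01253827e-02, -5.06592801e-05]), 'eef_pos': array([0.24135526, 0.62991874, 0.2337244 ]), 'ee_rot': array([ 3.14010447e+00, -1.88449389e-04, -3.65910483e-01]), 'force': array([-0.0716433 ,  0.02881398,  0.37524371]), 'moment': array([ 0.00940204, -0.02756591,  0.05758089]), 'gripper_force': 0.0, 'width': 0.08763310136418197} 0.008
```

View pics/scene0.png

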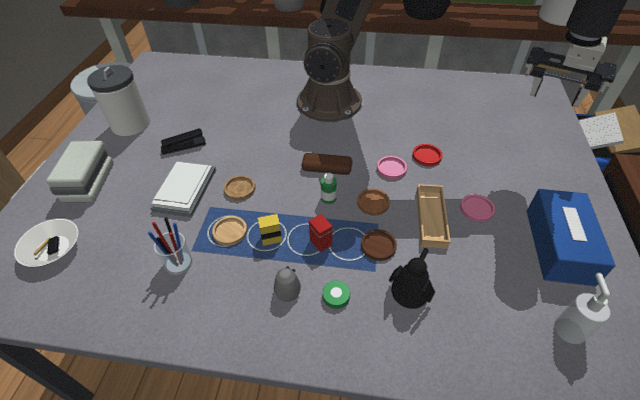

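View pics/side0.png

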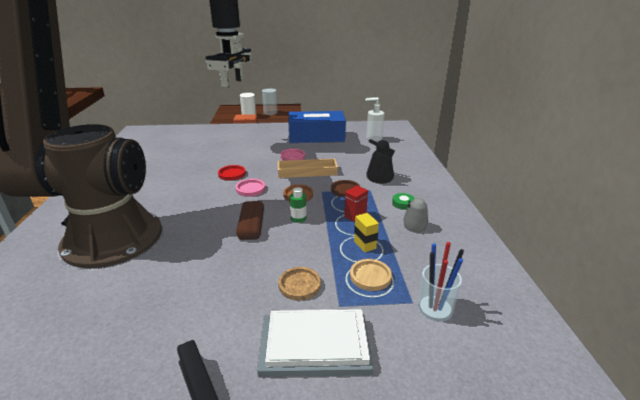

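The scene view shows a light coaster at (230,231) on the mat, cork at (240,187), mid-brown at (374,201) and dark at (379,245). The gel is at (329,187), the carton at (270,230), the tin at (320,233) and the box at (433,215). There is no jar.

```bash
cat > h.py <<'E'
from station import arm
import cv2,numpy as np
from scipy.spatial.transform import Rotation as R
def cam(n,pos=None,rot=None):
    m=arm.camera_model(n);K=np.array(m["mtx"])
    if n=="wrist":
        T=np.eye(4);T[:3,:3]=R.from_euler("xyz",rot).as_matrix();T[:3,3]=pos
        W=T@np.array(m["mount"])
    else: W=np.linalg.inv(np.array(m["camera_from_world"]))
    return K,W
def shot(n,name=None):
    s=arm.get_state();p,d=arm.grab_frame(n)
    if name: cv2.imwrite(f"pics/{name}.png",p)
    return p,d,cam(n,s["eef_pos"],s["ee_rot"])
def plane(uv,z,C):
    K,W=C;uv=np.asarray(uv,float).reshape(-1,2)
    r=np.c_[uv,np.ones(len(uv))]@np.linalg.inv(K).T@W[:3,:3].T;o=W[:3,3]
    return (o+r*((z-o[2])/r[:,2])[:,None])[:,:2]
def proj(P,C):
    K,W=C;q=(np.c_[np.asarray(P).reshape(-1,3),np.ones(len(np.asarray(P).reshape(-1,3)))]@np.linalg.inv(W).T)[:,:3]@K.T
    return q[:,:2]/q[:,2:]
def top(p,C,x0,x1,y0,y1,z=0.,s=1000):
    # rectified view of plane z: column=(y1-y)*s, row=(x1-x)*s (x up, y left)
    c=[(x1,y1,z),(x1,y0,z),(x0,y0,z),(x0,y1,z)]
    w,h=int((y1-y0)*s),int((x1-x0)*s)
    H=cv2.getPerspectiveTransform(proj(c,C).astype(np.float32),np.float32([[0,0],[w,0],[w,h],[0,h]]))
    return cv2.warpPerspective(p,H,(w,h))
E
python3 - <<'E'
from h import *
for n in("scene","side"):
    f=np.load(f"pics/{n}0.npz");p=f["p"];C=cam(n)
    t=top(p,C,.3,.85,-.35,.45,0.015); cv2.imwrite(f"pics/top_{n}.png",t)
    hsv=cv2.cvtColor(t,cv2.COLOR_BGR2HSV)
    t0=top(p,C,.3,.85,-.35,.45,0.0);h0=cv2.cvtColor(t0,cv2.COLOR_BGR2HSV)
    m=cv2.inRange(h0,(100,110,40),(125,255,255))
    m=cv2.morphologyEx(m,cv2.MORPH_OPEN,np.ones((3,3)))
    c=max(cv2.findContours(m,0,1)[0],key=cv2.contourArea)
    r=cv2.minAreaRect(c);b=cv2.boxPoints(r);print(n,"mat",r[1],r[2],[(round(.85-y/1000,3),round(.45-x/1000,3)) for x,y in b],".c",.85-r[0][1]/1000,.45-r[0][0]/1000)
E
```

```text
scene mat (146.68426513671875, 466.7684020996094) 89.5936508178711 [(np.float32(0.688), np.float32(0.203)), (np.float32(0.691), np.float32(-0.264)), (np.float32(0.544), np.float32(-0.265)), (np.float32(0.541), np.float32(0.202))] .c 0.6160655517578124 -0.030744232177734365
side mat (147.48049926757812, 465.9991149902344) 89.48383331298828 [(np.float32(0.688), np.float32(0.205)), (np.float32(0.692), np.float32(-0.261)), (np.float32(0.545), np.float32(-0.262)), (np.float32(0.541), np.float32(0.204))] .c 0.6166293334960937 -0.028354675292968756
```

View pics/top_scene.png

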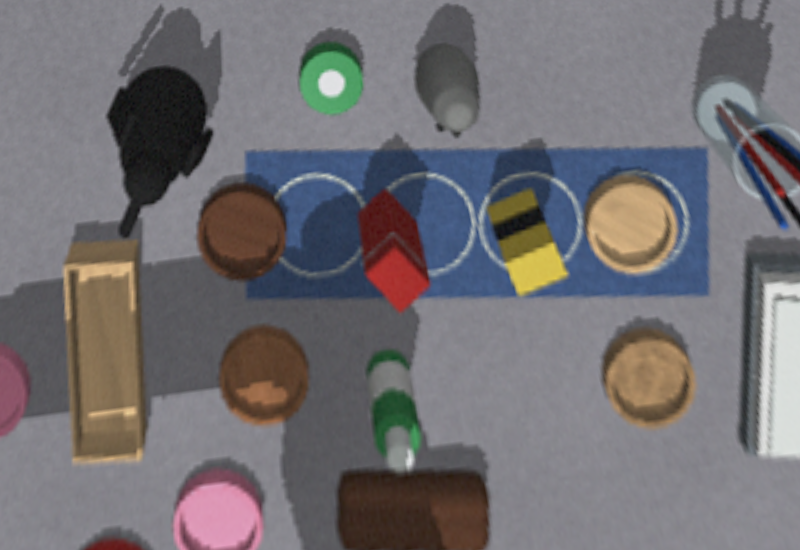

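View pics/top_side.png

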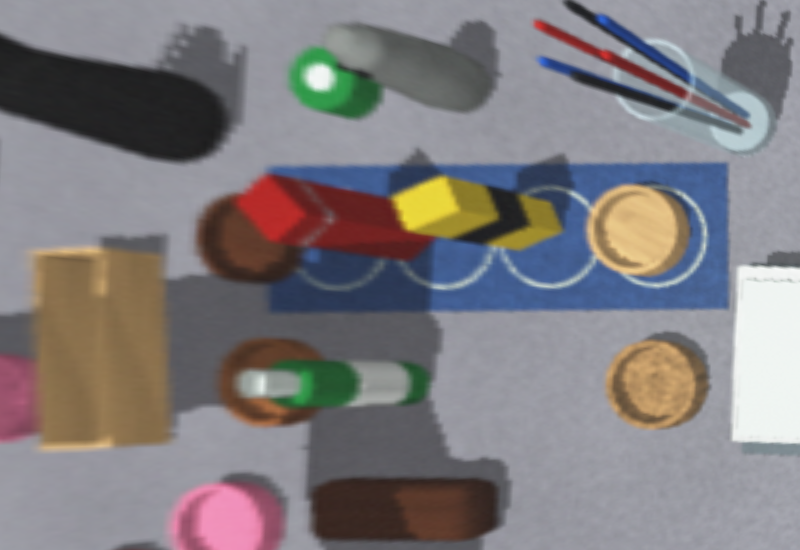

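```bash
cat >> h.py <<'E'
def cloud(d,C):
    K,W=C;v,u=np.indices(d.shape)
    q=np.stack([(u-K[0,2])/K[0,0]*d,(v-K[1,2])/K[1,1]*d,d],-1)
    X=q@W[:3,:3].T+W[:3,3];X[d<=0]=np.nan;return X
def rect(P):
    r=cv2.minAreaRect(P[:,:2].astype(np.float32)*1000);return np.round(r[0],1),np.round(r[1],1),round(r[2],1),np.round(cv2.boxPoints(r)).astype(int).tolist()
E
python3 - <<'E'
from h import *
for n in("scene","side"):
    f=np.load(f"pics/{n}0.npz");C=cam(n);X=cloud(f["d"],C);p=f["p"]
    def box(x0,x1,y0,y1,z0,z1):
        with np.errstate(invalid="ignore"):
            m=(X[...,0]>x0)&(X[...,0]<x1)&(X[...,1]>y0)&(X[...,1]<y1)&(X[...,2]>z0)&(X[...,2]<z1)
        return X[m]
    tb=box(.42,.5,-.1,0,-.02,.02);print(n,"table z",np.median(tb[:,2]) if len(tb) else None)
    print("tin",rect(box(.52,.7,.0,.13,.076,.09)));print("carton",rect(box(.52,.7,-.13,0.01,.071,.085)))
    print("gel cap",rect(box(.4,.58,-.02,.12,.086,.1)), "body",rect(box(.4,.58,-.02,.12,.02,.06)))
    print("bird",rect(box(.58,.8,.18,.4,.04,.2)))
    print("box",rect(box(.35,.64,.26,.44,.024,.036)))
    for k,(x,y) in dict(light=(.627,-.182),cork=(.472,-.197),mid=(.477,.186),dark=(.618,.207)).items():
        P=box(x-.06,x+.06,y-.06,y+.06,.010,.02);print(k,len(P),[np.round(v,4) for v in cv2.minEnclosingCircle(P[:,:2].astype(np.float32))])
E
```

```text
scene table z 0.0009244345579044744
tin (array([625.,  63.]), array([50.6, 40.2]), 43.4, [[593, 60], [620, 31], [657, 66], [630, 95]])
carton (array([630.3, -66.5]), array([36.4, 50.1]), 20.7, [[604, -50], [622, -96], [656, -84], [639, -37]])
gel cap (array([469.2,  62.1]), array([24.4, 22.3]), 34.3, [[453, 64], [465, 46], [486, 60], [473, 78]]) body (array([483.5,  63.2]), array([20.3, 41.8]), 6.7, [[471, 83], [476, 41], [496, 44], [491, 85]])
bird (array([744. , 287.6]), array([81.5, 90.2]), 15.0, [[693, 321], [716, 233], [795, 255], [772, 342]])
box (array([501.9, 345.1]), array([199.4,  69.4]), 2.7, [[401, 375], [404, 306], [603, 315], [600, 385]])
light 277 [array([ 0.6235, -0.1792]), np.float64(0.0462)]
cork 226 [array([ 0.4696, -0.1998]), np.float64(0.0474)]
mid 234 [array([0.4717, 0.1886]), np.float64(0.0471)]
dark 303 [array([0.6155, 0.209 ]), np.float64(0.0465)]
side table z 0.0009654138830820225
tin (array([620.8,  59.8]), array([50.1, 40.7]), 44.2, [[589, 57], [617, 28], [653, 63], [625, 92]])
carton (array([627.4, -68.7]), array([35.7, 52.6]), 23.7, [[601, -52], [622, -100], [654, -86], [633, -37]])
gel cap (array([466.4,  58. ]), array([23.4, 20.9]), 88.1, [[456, 47], [476, 46], [477, 69], [456, 70]]) body (array([462.7,  48.3]), array([24.4, 45.7]), 74.3, [[437, 43], [481, 30], [488, 54], [444, 66]])
bird (array([736.5, 270.6]), array([84.2, 77.1]), 4.7, [[691, 306], [698, 229], [782, 236], [775, 312]])
box (array([499.5, 343.2]), array([194.4,  77.3]), 1.6, [[401, 379], [403, 302], [598, 307], [596, 384]])
light 380 [array([ 0.6201, -0.183 ]), np.float64(0.0455)]
cork 408 [array([ 0.4655, -0.2013]), np.float64(0.0463)]
mid 136 [array([0.4679, 0.185 ]), np.float64(0.0463)]
dark 123 [array([0.6088, 0.2087]), np.float64(0.0467)]
```

```bash
cat >> h.py <<'E'
def go(x,y,z,yaw,s=None):
    # turn first (tool z, deg), then shift in tool axes
    if s is None: s=arm.get_state();p=np.array(s["eef_pos"]);w=np.degrees(s["ee_rot"][2])
    else: p,w=np.array(s[:3]),s[3]
    a=np.radians(yaw);d=np.array([x,y,z])-p
    sh=np.array([np.cos(a)*d[0]+np.sin(a)*d[1],np.sin(a)*d[0]-np.cos(a)*d[1],-d[2]])
    t=-((yaw-w+180)%360-180)
    n=max(1,int(np.ceil(np.linalg.norm(sh)/.058)));print("turn",round(t,2),"shift",np.round(sh,4),"n",n,"each",np.round(sh/n,4));return x,y,z,yaw
E
python3 -c "
from h import *
print(arm.get_state()['ee_rot'])
s=go(.623,.0615,.14,-46)
s=go(.506,.344,.15,2,s)
"
```

```text
[ 3.14033145e+00 -1.43899262e-04 -3.65842575e-01]
turn 25.04 shift [0.6741 0.1204 0.0938] n 12 each [0.0562 0.01   0.0078]
turn -48 shift [-0.1071 -0.2864 -0.01  ] n 6 each [-0.0178 -0.0477 -0.0017]
```

>>> {"op": "move_arm", "data": {
  "rows": "0 0 8.35 0 0 0 0.0876;0 0 8.35 0 0 0 0.0876;0 0 8.34 0 0 0 0.0876;0 0 0 0.0562 0.01 0 0.0876;0 0 0 0.0562 0.01 0 0.0876;0 0 0 0.0562 0.01 0 0.0876;0 0 0 0.0562 0.01 0 0.0876;0 0 0 0.0562 0.01 0 0.0876",
  "squeeze": 20
}}

```text
t: 1.15
eef_pos: [0.4013, 0.3917, 0.2345]
ee_rot: [3.142, -0.0, -0.803]
force: [1.1, 0.3, 0.6]
width: 0.0874
gripper_force: 0.0
```

>>> {"op": "move_arm", "data": {
  "rows": "0 0 0 0.0562 0.01 0.0 0.0876;0 0 0 0.0562 0.01 0.0 0.0876;0 0 0 0.0562 0.01 0.01 0.0876;0 0 0 0.0562 0.01 0.02 0.0876;0 0 0 0.0562 0.01 0.03 0.0876;0 0 0 0.0562 0.01 0.034 0.0876;0 0 0 0.0561 0.01 0 0.0876;0 0 0 0 0 0 0.0876"
}}

```text
t: 2.15
eef_pos: [0.6217, 0.0627, 0.1421]
ee_rot: [3.139, 0.0, -0.807]
force: [-1.3, 0.1, -1.3]
width: 0.0876
gripper_force: 0.0
```

```bash
python3 -c "
from h import *
go(.623,.0615,.047,-46)
p,d,C=shot('wrist','w1')
X=cloud(d,C)
m=(abs(X[...,0]-.62)<.06)&(abs(X[...,1]-.06)<.06)&(abs(X[...,2]-.082)<.008)
print(m.sum()); print(rect(X[m]))
"
```

```text
turn -0.25 shift [ 0.0018 -0.0001  0.0951] n 2 each [ 0.0009 -0.      0.0475]
3625
(array([625.1,  61.3]), array([50. , 39.9]), 43.3, [[593, 59], [621, 30], [657, 64], [630, 93]])
```

>>> {"op": "move_arm", "data": {
  "rows": "0 0 0 0.003 -0.001 0.032 0.0876;0 0 0 0 0 0.032 0.0876;0 0 0 0 0 0.031 0.0876;0 0 0 0 0 0 0.045;0 0 0 0 0 0 0.03;0 0 0 0 0 0 0.03;0 0 0 0 0 0 0.03;0 0 0 0 0 0 0.03",
  "squeeze": 20
}}

```text
t: 3.2
eef_pos: [0.6238, 0.0648, 0.0495]
ee_rot: [-3.141, -0.001, -0.803]
force: [-2.1, 1.2, 5.4]
width: 0.0499
gripper_force: 19.9
```

>>> {"op": "move_arm", "data": {
  "rows": "0 0 0 0 0 -0.03 0.03;0 0 0 0 0 -0.05 0.03;0 0 -8 0 0 -0.02 0.03;0 0 -8 0 0 0 0.03;0 0 -8 0 0 0 0.03;0 0 -8 0 0 0 0.03;0 0 -8 0 0 0 0.03;0 0 -8 0 0 0 0.03"
}}

```text
t: 4.2
eef_pos: [0.6233, 0.0646, 0.1483]
ee_rot: [-3.141, 0.0, 0.039]
force: [-0.4, 0.7, -1.1]
width: 0.0497
gripper_force: 19.9
```

```bash
python3 -c "
from h import *
print(arm.get_state()['eef_pos'],arm.get_state()['width'],np.degrees(arm.get_state()['ee_rot']))
go(.506,.344,.15,2)
"
```

```text
[0.62325914 0.06461091 0.14830677] 0.04971547206401026 [-1.79994045e+02  2.22835513e-02  2.24772635e+00]
turn 0.25 shift [-0.1074 -0.2833 -0.0017] n 6 each [-0.0179 -0.0472 -0.0003]
```

>>> {"op": "move_arm", "data": {
  "rows": "0 0 0 -0.018 -0.0472 0 0.03;0 0 0 -0.018 -0.0472 0 0.03;0 0 0 -0.018 -0.0472 0 0.03;0 0 0 -0.018 -0.0472 0 0.03;0 0 0 -0.018 -0.0472 0 0.03;0 0 0 -0.018 -0.0472 0 0.03;0 0 0 0 0 0 0.03;0 0 0 0 0 0 0.03"
}}

```text
t: 5.2
eef_pos: [0.5053, 0.3438, 0.1482]
ee_rot: [3.141, 0.001, 0.036]
force: [0.2, -0.8, -1.3]
width: 0.0502
gripper_force: 19.9
```

```bash
python3 -c "
from h import *
s=arm.get_state();print(s['eef_pos'])
p,d,C=shot('wrist','w2')
X=cloud(d,C)
m=(abs(X[...,0]-.5)<.13)&(abs(X[...,1]-.344)<.06)&(abs(X[...,2]-.030)<.005)
print(m.sum()); print(rect(X[m]))
"
```

```text
[0.50531901 0.34384013 0.14823857]
1588
(array([549.9, 346.8]), array([99.4, 68.3]), 2.8, [[499, 378], [502, 310], [601, 315], [598, 383]])
```

View pics/w2.png

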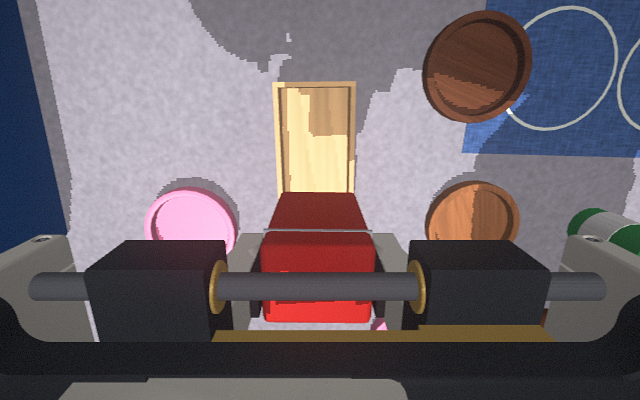

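The wrist view shows the red tin held over the box, aligned between the box walls (275–355 px). I'll lower it now.

>>> {"op": "move_arm", "data": {
  "rows": "0 0 -0.5 0 -0.001 0.03 0.03;0 0 0 0 0 0.03 0.03;0 0 0 0 0 0.023 0.03;0 0 0 0 0 0.009 0.03;0 0 0 0 0 0 0.03;0 0 0 0 0 0 0.06;0 0 0 0 0 0 0.08;0 0 0 0 0 0 0.0876"
}}

```text
t: 6.25
eef_pos: [0.5058, 0.3453, 0.0573]
ee_rot: [-3.141, -0.001, 0.044]
force: [-0.4, 0.0, 0.2]
width: 0.0745
gripper_force: 0.0
```

>>> {"op": "move_arm", "data": {
  "rows": "0 0 0 0 0 -0.03 0.0876;0 0 0 0 0 -0.05 0.0876;0 0 0 0 0 -0.02 0.0876"
}}

```text
t: 6.62
eef_pos: [0.5067, 0.346, 0.1601]
ee_rot: [-3.138, -0.004, 0.044]
force: [0.1, 0.2, -0.7]
width: 0.0877
gripper_force: 0.0
```

```bash
python3 -c "
from h import *
p,d,C=shot('scene','s2')
X=cloud(d,C)
m=(abs(X[...,0]-.5)<.13)&(abs(X[...,1]-.344)<.06)&(abs(X[...,2]-.086)<.009)
print(m.sum(), X[m][:,2].mean()); print(rect(X[m]))
s=go(.468,.060,.155,2)
s=go(.629,-.0675,.14,22)
"
```

```text
273 0.08548406549030618
(array([509.3, 344.2]), array([41. , 49.7]), 1.9, [[488, 368], [490, 319], [531, 320], [529, 370]])
turn 0.55 shift [-0.0492  0.285   0.0069] n 5 each [-0.0098  0.057   0.0014]
turn -19.45 shift [-0.0422  0.4295  0.0219] n 8 each [-0.0053  0.0537  0.0027]
```

>>> {"op": "move_arm", "data": {
  "rows": "0 0 0 -0.0098 0.057 0 0.0876;0 0 0 -0.0098 0.057 0 0.0876;0 0 0 -0.0098 0.057 0 0.0876;0 0 0 -0.0098 0.057 0 0.0876;0 0 0 -0.0098 0.057 0 0.0876;0 0 0 0 0 0.01 0.0876;0 0 0 0 0 0 0.0876"
}}

```text
t: 7.55
eef_pos: [0.4689, 0.0579, 0.1462]
ee_rot: [3.142, 0.0, 0.043]
force: [-0.1, -0.2, 0.9]
width: 0.0876
gripper_force: 0.0
```

```bash
python3 -c "
from h import *
p,d,C=shot('wrist','w3')
X=cloud(d,C)
m=(abs(X[...,0]-.467)<.06)&(abs(X[...,1]-.06)<.06)&(abs(X[...,2]-.091)<.006)
print(m.sum()); print(rect(X[m]))
m=(abs(X[...,0]-.467)<.06)&(abs(X[...,1]-.06)<.06)&(abs(X[...,2]-.071)<.006)
print(m.sum()); print(rect(X[m]))
x,y=.4685,.0605
go(x,y,.047,2.7)
"
```

```text
900
(array([469.4,  60.8]), array([23.9, 23.7]), 4.4, [[457, 72], [458, 48], [482, 50], [480, 74]])
1435
(array([469.7,  61.1]), array([42.8, 42.6]), 1.5, [[448, 82], [449, 39], [492, 40], [491, 83]])
turn -0.18 shift [-0.0007 -0.002   0.0995] n 2 each [-0.0004 -0.001   0.0497]
```

>>> {"op": "move_arm", "data": {
  "rows": "0 0 0 0.0005 -0.003 0.034 0.0876;0 0 0 0 0 0.034 0.0876;0 0 0 0 0 0.030 0.0876;0 0 0 0 0 0 0.045;0 0 0 0 0 0 0.025;0 0 0 0 0 0 0.025;0 0 0 0 0 0 0.025;0 0 0 0 0 0 0.025"
}}

```text
t: 8.6
eef_pos: [0.4698, 0.0613, 0.0491]
ee_rot: [-3.141, -0.001, 0.044]
force: [1.1, 0.0, 0.3]
width: 0.0435
gripper_force: 20.1
```

>>> {"op": "move_arm", "data": {
  "rows": "0 0 0 0 0 -0.03 0.025;0 0 0 0 0 -0.05 0.025;0 0 0 0 0 -0.03 0.025;0 0 0 0 0 0 0.025"
}}

```text
t: 9.1
eef_pos: [0.4708, 0.0617, 0.161]
ee_rot: [-3.139, -0.005, 0.044]
force: [-0.7, 0.2, -2.0]
width: 0.0434
gripper_force: 20.0
```

```bash
python3 -c "
from h import *
go(.447,.342,.16,2.7)
"
```

```text
turn -0.2 shift [-0.0105 -0.2811  0.001 ] n 5 each [-0.0021 -0.0562  0.0002]
```

>>> {"op": "move_arm", "data": {
  "rows": "0 0 0 -0.0021 -0.0562 0 0.025;0 0 0 -0.0021 -0.0562 0 0.025;0 0 0 -0.0021 -0.0562 0 0.025;0 0 0 -0.0021 -0.0562 0 0.025;0 0 0 -0.0021 -0.0562 0 0.025;0 0 0 0 0 0 0.025;0 0 0 0 0 0 0.025;0 0 0 0 0 0.03 0.025"
}}

```text
t: 10.1
eef_pos: [0.4477, 0.3415, 0.1297]
ee_rot: [-3.139, -0.002, 0.043]
force: [0.5, 1.1, -0.9]
width: 0.0436
gripper_force: 20.0
```

```bash
python3 -c "
from h import *
go(.447,.342,.0545,2.7)
"
```

```text
turn -0.23 shift [-0.0007 -0.0006  0.0752] n 2 each [-0.0003 -0.0003  0.0376]
```

>>> {"op": "move_arm", "data": {
  "rows": "0 0 0 -0.0005 -0.0005 0.03 0.025;0 0 0 0 0 0.03 0.025;0 0 0 0 0 0.013 0.025;0 0 0 0 0 0 0.025;0 0 0 0 0 0 0.025;0 0 0 0 0 0 0.06;0 0 0 0 0 0 0.08;0 0 0 0 0 0 0.0876"
}}

```text
t: 11.1
eef_pos: [0.4463, 0.3421, 0.0559]
ee_rot: [-3.141, -0.0, 0.044]
force: [-0.9, -0.2, -0.4]
width: 0.068
gripper_force: 0.0
```

>>> {"op": "move_arm", "data": {
  "rows": "0 0 0 0 0 -0.03 0.0876;0 0 0 0 0 -0.05 0.0876;0 0 0 0 0 -0.02 0.0876"
}}

```text
t: 11.48
eef_pos: [0.4471, 0.3429, 0.1587]
ee_rot: [-3.139, -0.003, 0.044]
force: [0.7, -0.5, -0.6]
width: 0.087
gripper_force: 0.0
```

```bash
python3 -c "
from h import *
p,d,C=shot('scene','s3')
X=cloud(d,C)
for a,b in((.48,.078),(.4,.088),):
  m=(X[...,0]>.38)&(X[...,0]<.62)&(abs(X[...,1]-.344)<.06)&(X[...,2]>b)&(X[...,2]<.11)
  print(m.sum(),np.nanmax(X[m][:,2])); print(rect(X[m]))
s=go(.629,-.0675,.14,22)
"
```

```text
375 0.09920175822302735
(array([482.4, 344.1]), array([95. , 49.9]), 0.5, [[435, 369], [435, 319], [530, 320], [530, 369]])
93 0.09920175822302735
(array([480.8, 340. ]), array([91.5, 39.8]), 5.6, [[433, 355], [437, 316], [528, 325], [524, 364]])
turn -19.45 shift [0.0142 0.449  0.0204] n 8 each [0.0018 0.0561 0.0026]
```

>>> {"op": "move_arm", "data": {
  "rows": "0 0 -9.7 0 0 0 0.0876;0 0 -9.7 0 0 0 0.0876;0 0 0 0.0018 0.0561 0 0.0876;0 0 0 0.0018 0.0561 0 0.0876;0 0 0 0.0018 0.0561 0 0.0876;0 0 0 0.0018 0.0561 0 0.0876;0 0 0 0.0018 0.0561 0 0.0876;0 0 0 0.0018 0.0561 0 0.0876"
}}

```text
t: 12.52
eef_pos: [0.5823, 0.0319, 0.1556]
ee_rot: [-3.142, -0.0, 0.383]
force: [1.4, 0.8, 0.1]
width: 0.0873
gripper_force: 0.0
```

>>> {"op": "move_arm", "data": {
  "rows": "0 0 0 0.0018 0.0561 0.01 0.0876;0 0 0 0.0018 0.0561 0.01 0.0876;0 0 0 0 0 0 0.0876;0 0 0 0 0 0 0.0876"
}}

```text
t: 13.02
eef_pos: [0.6267, -0.0694, 0.1351]
ee_rot: [-3.141, 0.001, 0.381]
force: [0.2, -0.1, -0.0]
width: 0.0878
gripper_force: 0.0
```

```bash
python3 -c "
from h import *
p,d,C=shot('wrist','w4')
X=cloud(d,C)
m=(abs(X[...,0]-.629)<.06)&(abs(X[...,1]+.0675)<.06)&(abs(X[...,2]-.076)<.006)
print(m.sum()); r=rect(X[m]);print(r)
go(r[0][0]/1000,r[0][1]/1000,.045,22)
"
```

```text
3202
(array([630. , -67.4]), array([34.5, 50.1]), 23.0, [[604, -51], [624, -97], [656, -84], [636, -38]])
turn -0.09 shift [0.0035 0.     0.0905] n 2 each [0.0018 0.     0.0452]
```

>>> {"op": "move_arm", "data": {
  "rows": "0 0 -1 0.0035 0 0.03 0.0876;0 0 0 0 0 0.03 0.0876;0 0 0 0 0 0.03 0.0876;0 0 0 0 0 0 0.045;0 0 0 0 0 0 0.025;0 0 0 0 0 0 0.025;0 0 0 0 0 0 0.025;0 0 0 0 0 0 0.025"
}}

```text
t: 14.08
eef_pos: [0.6307, -0.0677, 0.0465]
ee_rot: [3.141, -0.001, 0.4]
force: [-2.0, 2.5, 5.3]
width: 0.0499
gripper_force: 20.0
```

>>> {"op": "move_arm", "data": {
  "rows": "0 0 0 0 0 -0.03 0.025;0 0 0 0 0 -0.05 0.025;0 0 10 0 0 -0.03 0.025;0 0 10 0 0 0 0.025;0 0 0 0 0 0 0.025"
}}

```text
t: 14.7
eef_pos: [0.63, -0.0679, 0.1558]
ee_rot: [-3.141, -0.0, 0.051]
force: [-0.1, 0.4, -1.2]
width: 0.0499
gripper_force: 20.0
```

```bash
python3 -c "
from h import *
go(.561,.3475,.15,2.7)
"
```

```text
turn 0.25 shift [-0.0494 -0.4182  0.0058] n 8 each [-0.0062 -0.0523  0.0007]
```

>>> {"op": "move_arm", "data": {
  "rows": "0 0 0 -0.0062 -0.0523 0 0.025;0 0 0 -0.0062 -0.0523 0 0.025;0 0 0 -0.0062 -0.0523 0 0.025;0 0 0 -0.0062 -0.0523 0 0.025;0 0 0 -0.0062 -0.0523 0 0.025;0 0 0 -0.0062 -0.0523 0 0.025;0 0 0 -0.0062 -0.0523 0 0.025;0 0 0 -0.0062 -0.0523 0 0.025"
}}

```text
t: 15.7
eef_pos: [0.5587, 0.3488, 0.1547]
ee_rot: [3.141, 0.001, 0.055]
force: [0.2, -0.5, -0.5]
width: 0.0496
gripper_force: 20.0
```

>>> {"op": "move_arm", "data": {
  "rows": "0 0 0 0 0 0 0.025;0 0 0 0 0 0 0.025;0 0 0 0 0 0.03 0.025"
}}

```text
t: 16.08
eef_pos: [0.561, 0.3474, 0.1274]
ee_rot: [-3.139, -0.003, 0.052]
force: [2.0, 0.5, -1.0]
width: 0.0497
gripper_force: 20.0
```

```bash
python3 -c "
from h import *
go(.561,.3475,.052,2.7)
"
```

```text
turn 0.29 shift [ 0.     -0.0001  0.0754] n 2 each [ 0.     -0.      0.0377]
```

>>> {"op": "move_arm", "data": {
  "rows": "0 0 0 0 0 0.03 0.025;0 0 0 0 0 0.03 0.025;0 0 0 0 0 0.013 0.025;0 0 0 0 0 0 0.025;0 0 0 0 0 0 0.025;0 0 0 0 0 0 0.06;0 0 0 0 0 0 0.08;0 0 0 0 0 0 0.0876"
}}

```text
t: 17.08
eef_pos: [0.5596, 0.3477, 0.0529]
ee_rot: [-3.141, -0.0, 0.051]
force: [0.1, 0.3, -0.4]
width: 0.0746
gripper_force: 0.0
```

>>> {"op": "move_arm", "data": {
  "rows": "0 0 0 0 0 -0.03 0.0876;0 0 0 0 0 -0.05 0.0876;0 0 0 0 0 -0.04 0.0876;0 0 0 0 0.06 0 0.022;0 0 0 0 0.06 0 0.022;0 0 0 0 0 0 0.022"
}}

```text
t: 17.82
eef_pos: [0.5653, 0.2243, 0.1731]
ee_rot: [-3.141, 0.0, 0.047]
force: [-0.3, 0.6, 0.0]
width: 0.0629
gripper_force: 0.0
```

```bash
python3 - <<'E'
from h import *
p,d,C=shot('scene','s4'); p2,d2,C2=shot('side','d4'); w,dw,Cw=shot('wrist','w5')
cv2.imwrite('pics/m4.png',np.vstack([cv2.resize(p[150:310,180:500],(640,320)),cv2.resize(p2[100:290,220:440],(320,276)).repeat(1,0) if 0 else cv2.resize(p2[110:270,200:480],(560,270))[:, :].copy() if 0 else cv2.copyMakeBorder(cv2.resize(p2[110:260,200:480],(504,270)),0,0,0,136,0)]))
for n,dd,CC in(("scene",d,C),("side",d2,C2),("wrist",dw,Cw)):
    X=cloud(dd,CC)
    for k,(x,y) in dict(light=(.622,-.181),cork=(.4675,-.2005),mid=(.47,.187),dark=(.612,.209)).items():
        m=(abs(X[...,0]-x)<.06)&(abs(X[...,1]-y)<.06)&(X[...,2]>.010)&(X[...,2]<.02);P=X[m]
        if len(P)>50: print(n,k,len(P),[np.round(v,4) for v in cv2.minEnclosingCircle(P[:,:2].astype(np.float32))])
    m=(X[...,0]>.38)&(X[...,0]<.62)&(abs(X[...,1]-.344)<.06)&(X[...,2]>.07)&(X[...,2]<.12)
    if n!="wrist":print("box tops",rect(X[m]))
go(.612,.209,.1,2.7)
E
```

```text
scene light 275 [array([ 0.6232, -0.1813]), np.float64(0.0464)]
scene cork 222 [array([ 0.4683, -0.1983]), np.float64(0.0466)]
scene mid 164 [array([0.5072, 0.1777]), np.float64(0.0457)]
scene dark 310 [array([0.6035, 0.1982]), np.float64(0.0613)]
box tops (array([504.6, 343.6]), array([148.7,  51.1]), 3.5, [[429, 365], [432, 314], [580, 323], [577, 374]])
side light 387 [array([ 0.6198, -0.1823]), np.float64(0.0464)]
side cork 412 [array([ 0.4656, -0.2013]), np.float64(0.0465)]
side mid 141 [array([0.5049, 0.1747]), np.float64(0.0468)]
side dark 178 [array([0.6114, 0.208 ]), np.float64(0.0467)]
box tops (array([498.1, 340.3]), array([149.3,  53.3]), 4.0, [[422, 362], [426, 309], [574, 319], [571, 372]])
wrist mid 702 [array([0.5085, 0.1768]), np.float64(0.0451)]
wrist dark 2030 [array([0.6028, 0.2004]), np.float64(0.0599)]
turn 0.18 shift [0.0452 0.021  0.0728] n 2 each [0.0226 0.0105 0.0364]
```

View pics/m4.png

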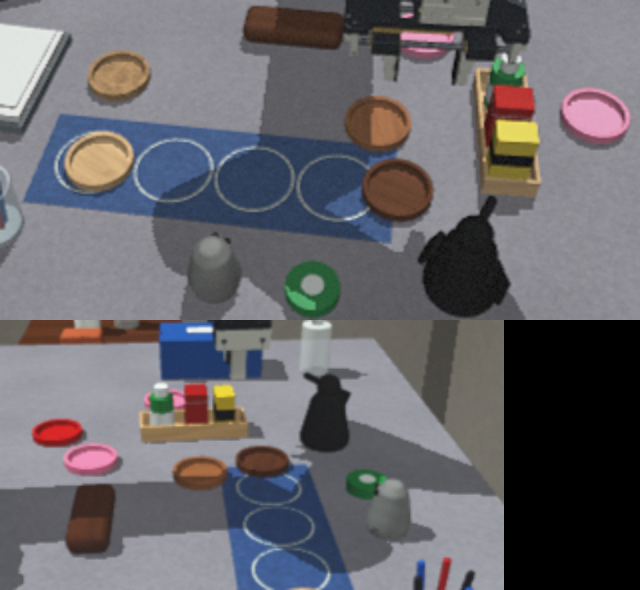

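View pics/w5.png

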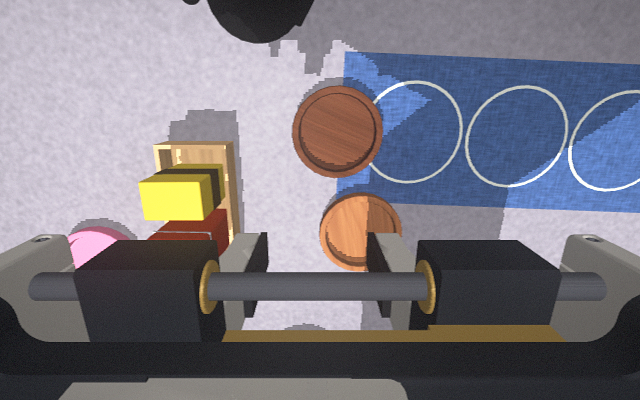

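All three are upright in the box. The mid-brown coaster has been knocked to about (.507,.177). The wrist view shows dark at (338,131), mid-brown at (360,232), and rings at (416,131) and (517,135).

```bash
cat >> h.py <<'E'
from scipy.optimize import least_squares
def fitc(P,r=None):
    f=(lambda q:np.hypot(P[:,0]-q[0],P[:,1]-q[1])-(q[2] if r is None else r))
    q=least_squares(f,[*np.median(P,0),.05],loss="soft_l1",f_scale=.001).x;return np.round(q,4)
def rings(p,C,cs):
    # ring-line pixels near each expected circle, on z=0
    hsv=cv2.cvtColor(p,cv2.COLOR_BGR2HSV);m=(hsv[...,1]<90)&(hsv[...,2]>120)
    v,u=np.nonzero(m);Q=plane(np.c_[u,v],0.,C)
    for c in cs:
        for _ in range(3):
            r=np.hypot(*(Q-c).T);S=Q[(r>.043)&(r<.059)]
            if len(S)<60: break
            c=fitc(S,.0505)[:2]
        print("ring",np.round(c,4),len(S))
def coaster(X,x,y):
    m=(abs(X[...,0]-x)<.053)&(abs(X[...,1]-y)<.053)&(X[...,2]>.011)&(X[...,2]<.02);P=X[m]
    if len(P)>50: print("coaster",len(P),[np.round(v,4) for v in cv2.minEnclosingCircle(P[:,:2].astype(np.float32))])
E
python3 - <<'E'
from h import *
cs=[(.6155,.1325),(.616,.0245),(.617,-.0835),(.618,-.1915)]
p=np.load("pics/scene0.npz")["p"]
p=cv2.imread("pics/s4.png");print("scene");rings(p,cam("scene"),cs)
p=cv2.imread("pics/d4.png");print("side");rings(p,cam("side"),cs)
s=arm.get_state();p,d,C=shot("wrist");print("wrist");rings(p,C,cs[:3]);X=cloud(d,C);coaster(X,.613,.209);coaster(X,.507,.177)
go(.613,.208,.1,2.7)
E
```

```text
scene
ring [0.6155 0.1325] 58
ring [0.6151 0.0238] 89
ring [ 0.616  -0.0845] 188
ring [ 0.6165 -0.1912] 162
side
ring [0.6155 0.1325] 14
ring [0.616  0.0245] 53
ring [ 0.6175 -0.0795] 139
ring [ 0.6183 -0.1889] 200
wrist
ring [0.617  0.1313] 1038
ring [0.618  0.0234] 1317
ring [ 0.6188 -0.0844] 821
coaster 1980 [array([0.6151, 0.2094]), np.float64(0.0451)]
coaster 1238 [array([0.5085, 0.1766]), np.float64(0.0451)]
turn 0.22 shift [0.0462 0.0225 0.0726] n 2 each [0.0231 0.0113 0.0363]
```

>>> {"op": "move_arm", "data": {
  "rows": "0 0 0 0.0242 0.0106 0.02 0.018;0 0 0 0.0241 0.0106 0.03 0.018;0 0 0 0 0 0.04 0.018;0 0 0 0 0 0.02 0.018;0 0 0 0 0 0 0.018;0 0 0 0 0 0 0.018",
  "squeeze": 8
}}

```text
t: 18.77
eef_pos: [0.6155, 0.21, 0.0633]
ee_rot: [-3.141, -0.001, 0.052]
force: [-0.2, -0.8, 0.4]
width: 0.0185
gripper_force: 0.0
```

```bash
python3 - <<'E'
from h import *
p,d,C=shot("wrist","w6");X=cloud(d,C);coaster(X,.615,.209)
print(arm.get_state()['eef_pos'],arm.get_state()['width']);go(.615,.2094,.0165,2.7)
E
```

```text
coaster 2575 [array([0.6155, 0.209 ]), np.float64(0.045)]
[0.61560817 0.20997327 0.06373833] 0.017828635483095198
turn 0.26 shift [-0.0006  0.0005  0.0472] n 1 each [-0.0006  0.0005  0.0472]
```

>>> {"op": "move_arm", "data": {
  "rows": "0 0 0 0 0.001 0.02 0.018;0 0 0 0 0 0.017 0.018;0 0 0 0 0 0.009 0.018;0 0 0 0 0 0 0.018;0 0 0 0 0 0 0.028;0 0 0 0 0 0 0.028;0 0 0 0 0 0 0.028"
}}

```text
t: 19.7
eef_pos: [0.6152, 0.2081, 0.017]
ee_rot: [-3.141, -0.001, 0.051]
force: [0.7, -0.4, 0.9]
width: 0.0282
gripper_force: 0.0
```

```bash
python3 - <<'E'
from h import *
s=arm.get_state();print(s['eef_pos'],s['width'],s['force']);go(.617,.1305,.0165,2.7)
E
```

```text
[0.61517764 0.20806343 0.01695167] 0.028160655603453235 [ 0.67103803 -0.4337256   0.89238968]
turn 0.2 shift [-0.0018  0.0776  0.0005] n 2 each [-0.0009  0.0388  0.0002]
```

>>> {"op": "move_arm", "data": {
  "rows": "0 0 0 -0.0003 0.006 0 0.028;0 0 0 -0.0003 0.014 0 0.028;0 0 0 -0.0003 0.016 0 0.028;0 0 0 -0.0003 0.016 0 0.028;0 0 0 -0.0003 0.014 0 0.028;0 0 0 -0.0003 0.0086 0 0.028;0 0 0 0 0.004 0 0.028;0 0 0 0 0 0 0.028"
}}

```text
t: 20.7
eef_pos: [0.617, 0.129, 0.0164]
ee_rot: [3.141, 0.0, 0.05]
force: [0.5, -0.2, -0.3]
width: 0.0281
gripper_force: 0.0
```

>>> {"op": "move_arm", "data": {
  "rows": "0 0 0 0 0 0 0.020;0 0 0 0 0 0 0.018;0 0 0 0 0 -0.02 0.018;0 0 0 0 0 -0.04 0.018;0 0 0 0 0 -0.06 0.018;0 0 0 0 0 0 0.018"
}}

```text
t: 21.45
eef_pos: [0.6201, 0.1308, 0.1421]
ee_rot: [-3.139, -0.009, 0.052]
force: [0.1, 0.9, -0.5]
width: 0.0181
gripper_force: 0.0
```

```bash
python3 - <<'E'
from h import *
p,d,C=shot("wrist","w7");X=cloud(d,C);coaster(X,.617,.131);coaster(X,.5085,.1766);rings(p,C,[(.617,.131),(.618,.0235),(.619,-.0845)])
s=arm.get_state();print(s['eef_pos'],s['width'],s['force']);go(.5085,.1766,.0635,2.7)
E
```

```text
coaster 2084 [array([0.6174, 0.1343]), np.float64(0.045)]
coaster 171 [array([0.5039, 0.1486]), np.float64(0.0337)]
ring [0.6161 0.1323] 1354
ring [0.6177 0.0238] 1264
ring [ 0.6186 -0.0849] 1348
[0.61841229 0.1302529  0.1392687 ] 0.017993369140402556 [-0.19999266 -1.34742864 -0.90013417]
turn 0.23 shift [-0.1076 -0.0515  0.0758] n 3 each [-0.0359 -0.0172  0.0253]
```

View pics/w7.png

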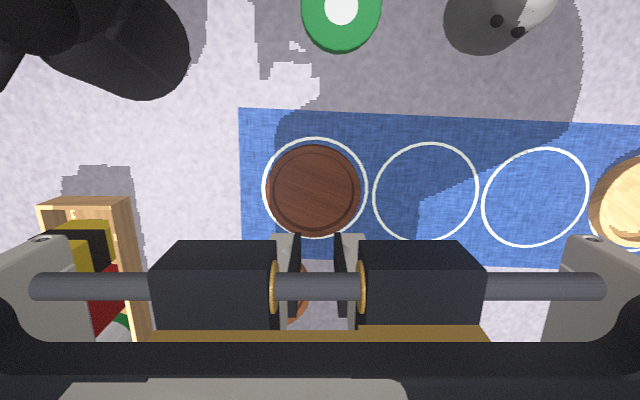

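>>> {"op": "move_arm", "data": {
  "rows": "0 0 0 -0.001 -0.003 0.05 0.018;0 0 0 0 0 0.04 0.018;0 0 0 0 0 0.02 0.018;0 0 0 0 0 0.01 0.018;0 0 0 0 0 0 0.03;0 0 0 0 0 0 0.036;0 0 0 0 0 0 0.041;0 0 0 0 0 0 0.041",
  "squeeze": 4
}}

```text
t: 22.5
eef_pos: [0.6164, 0.1326, 0.0173]
ee_rot: [-3.141, -0.001, 0.051]
force: [0.7, 1.6, 0.6]
width: 0.0406
gripper_force: 0.5
```

```bash
python3 - <<'E'
from h import *
s=arm.get_state();print(s['eef_pos'],s['width'],s['force'],s['gripper_force'])
E
```

```text
[0.61640311 0.13264282 0.01729395] 0.040642326072753365 [0.72669011 1.57103134 0.57636603] 0.5419028110918589
```

>>> {"op": "move_arm", "data": {
  "rows": "0 0 0 0 0 0 0.03;0 0 0 0 0 0 0.018;0 0 0 0 0 -0.04 0.018;0 0 0 -0.053 -0.0245 -0.04 0.018;0 0 0 -0.053 -0.0245 0 0.018;0 0 0 0 0 0 0.018;0 0 0 0 0 0 0.018"
}}

```text
t: 23.38
eef_pos: [0.5142, 0.1737, 0.0923]
ee_rot: [-3.141, -0.001, 0.052]
force: [1.4, 0.3, -0.2]
width: 0.0181
gripper_force: 0.0
```

```bash
python3 - <<'E'
from h import *
p,d,C=shot("wrist","w8");X=cloud(d,C);coaster(X,.6165,.132);coaster(X,.5085,.1766);rings(p,C,[(.617,.131),(.618,.0235),(.619,-.0845)])
s=arm.get_state();print(s['eef_pos'],s['width']);go(.5085,.1766,.0635,2.7)
E
```

```text
coaster 4192 [array([0.6171, 0.1325]), np.float64(0.045)]
coaster 2281 [array([0.5085, 0.1766]), np.float64(0.0451)]
ring [0.6173 0.1317] 1969
ring [0.6182 0.0234] 2407
ring [ 0.6194 -0.0842] 946
[0.51451039 0.1734321  0.09198918] 0.017982991614280467
turn 0.21 shift [-0.0059 -0.0034  0.0285] n 1 each [-0.0059 -0.0034  0.0285]
```

>>> {"op": "move_arm", "data": {
  "rows": "0 0 0 -0.006 -0.0034 0.02 0.018;0 0 0 0 0 0.03 0.018;0 0 0 0 0 0.018 0.018;0 0 0 0 0 0.007 0.018;0 0 0 0 0 0 0.028;0 0 0 0 0 0 0.038;0 0 0 0 0 0 0.038;0 0 0 0 0 0 0.038"
}}

```text
t: 24.42
eef_pos: [0.5081, 0.1766, 0.0174]
ee_rot: [-3.141, -0.001, 0.051]
force: [-0.2, -0.2, -1.0]
width: 0.038
gripper_force: 0.0
```

```bash
python3 - <<'E'
from h import *
s=arm.get_state();print(s['eef_pos'],s['width'],s['force'])
q=go(.508,.023,.017,2.7);go(.6185,.023,.017,2.7,q)
E
```

```text
[0.50805976 0.17662953 0.01737959] 0.03795853566897303 [-0.23592402 -0.23879014 -1.04413344]
turn 0.21 shift [-0.0073  0.1535  0.0004] n 3 each [-0.0024  0.0512  0.0001]
turn -0.0 shift [ 0.1104  0.0052 -0.    ] n 2 each [ 0.0552  0.0026 -0.    ]
```

>>> {"op": "move_arm", "data": {
  "rows": "0 0 0 -0.0009 0.008 0 0.038;0 0 0 -0.0009 0.02 0 0.038;0 0 0 -0.0009 0.025 0 0.038;0 0 0 -0.0009 0.025 0 0.038;0 0 0 -0.0009 0.025 0 0.038;0 0 0 -0.0009 0.025 0 0.038;0 0 0 -0.0009 0.018 0 0.038;0 0 0 -0.0009 0.0075 0 0.038"
}}

```text
t: 25.42
eef_pos: [0.5081, 0.0214, 0.0168]
ee_rot: [3.142, 0.0, 0.049]
force: [1.0, 1.0, -0.4]
width: 0.038
gripper_force: 0.4
```

>>> {"op": "move_arm", "data": {
  "rows": "0 0 0 0.008 0.0009 0 0.038;0 0 0 0.02 0.0009 0 0.038;0 0 0 0.025 0.0009 0 0.038;0 0 0 0.025 0.0009 0 0.038;0 0 0 0.02 0.0008 0 0.038;0 0 0 0.0124 0.0008 0 0.038;0 0 0 0 0 0 0.038"
}}

```text
t: 26.3
eef_pos: [0.6196, 0.0234, 0.0165]
ee_rot: [3.141, -0.0, 0.051]
force: [-0.5, 0.5, -0.4]
width: 0.0379
gripper_force: 0.0
```

```bash
python3 - <<'E'
from h import *
s=arm.get_state();print(s['eef_pos'],s['width'],s['force'])
q=go(.618,.0235,.017,2.7)
E
```

```text
[0.61955393 0.02343662 0.01647345] 0.03793092257312912 [-0.53389987  0.53375704 -0.3998126 ]
turn 0.22 shift [-0.0015 -0.0001 -0.0005] n 1 each [-0.0015 -0.0001 -0.0005]
```

Fine-centre by a gentle expansion, then lift and head to the cork coaster.

>>> {"op": "move_arm", "data": {
  "rows": "0 0 0 -0.001 0 0 0.038;0 0 0 0 0 0 0.041;0 0 0 0 0 0 0.041;0 0 0 0 0 0 0.03;0 0 0 0 0 0 0.018;0 0 0 0 0 0 0.018;0 0 0 0 0 -0.04 0.018;0 0 0 0 0 -0.04 0.018"
}}

```text
t: 27.3
eef_pos: [0.6176, 0.0229, 0.0973]
ee_rot: [3.141, 0.001, 0.051]
force: [0.6, -0.3, -0.4]
width: 0.0181
gripper_force: 0.0
```

```bash
python3 - <<'E'
from h import *
q=go(.467,-.2,.097,2.7)
E
```

```text
turn 0.2 shift [-0.1609  0.2155  0.0003] n 5 each [-0.0322  0.0431  0.0001]
```

>>> {"op": "move_arm", "data": {
  "rows": "0 0 0 -0.0322 0.0431 0 0.018;0 0 0 -0.0322 0.0431 0 0.018;0 0 0 -0.0322 0.0431 0 0.018;0 0 0 -0.0322 0.0431 0 0.018;0 0 0 -0.0322 0.0431 0 0.018;0 0 0 0 0 0 0.018;0 0 0 0 0 0 0.018"
}}

```text
t: 28.18
eef_pos: [0.4683, -0.2005, 0.0971]
ee_rot: [3.141, -0.001, 0.05]
force: [0.5, 0.6, -0.0]
width: 0.0178
gripper_force: 0.0
```

```bash
python3 - <<'E'
from h import *
p,d,C=shot("wrist","w9");X=cloud(d,C);coaster(X,.622,-.182);coaster(X,.467,-.2);rings(p,C,[(.619,-.0845),(.620,-.192)])
s=arm.get_state();print(s['eef_pos'],s['width']);go(.467,-.2,.0635,2.7)
E
```

```text
coaster 1809 [array([ 0.6102, -0.1823]), np.float64(0.0427)]
coaster 2374 [array([ 0.4681, -0.1999]), np.float64(0.0451)]
ring [ 0.6191 -0.0827] 1006
ring [ 0.62   -0.1914] 771
[ 0.46862283 -0.20007096  0.09704018] 0.017964256422743484
turn 0.21 shift [-0.0016 -0.0001  0.0335] n 1 each [-0.0016 -0.0001  0.0335]
```

>>> {"op": "move_arm", "data": {
  "rows": "0 0 0 -0.0005 0 0.025 0.018;0 0 0 0 0 0.03 0.018;0 0 0 0 0 0.018 0.018;0 0 0 0 0 0.0065 0.018;0 0 0 0 0 0 0.028;0 0 0 0 0 0 0.038;0 0 0 0 0 0 0.038;0 0 0 0 0 0 0.038"
}}

```text
t: 29.22
eef_pos: [0.4678, -0.2004, 0.0178]
ee_rot: [3.142, -0.001, 0.051]
force: [-0.2, 0.0, -0.4]
width: 0.0378
gripper_force: 0.0
```

```bash
python3 - <<'E'
from h import *
s=arm.get_state();print(s['eef_pos'],s['width'],s['force'])
q=go(.468,-.0825,.017,2.7);go(.6190,-.083,.017,2.7,q)
E
```

```text
[ 0.467804   -0.20037612  0.01783696] 0.037786375554805345 [-0.20977406  0.03261679 -0.40686192]
turn 0.2 shift [ 0.0057 -0.1177  0.0008] n 3 each [ 0.0019 -0.0392  0.0003]
turn -0.0 shift [ 0.1508  0.0076 -0.    ] n 3 each [ 0.0503  0.0025 -0.    ]
```

>>> {"op": "move_arm", "data": {
  "rows": "0 0 0 0.0008 -0.008 0 0.038;0 0 0 0.0008 -0.02 0 0.038;0 0 0 0.0008 -0.025 0 0.038;0 0 0 0.0008 -0.025 0 0.038;0 0 0 0.0008 -0.02 0 0.038;0 0 0 0.0008 -0.0127 0 0.038;0 0 0 0.0008 -0.007 0 0.038;0 0 0 0 0 0 0.038"
}}

```text
t: 30.22
eef_pos: [0.4673, -0.0822, 0.0173]
ee_rot: [-3.142, -0.0, 0.051]
force: [0.9, -0.4, -0.1]
width: 0.0379
gripper_force: 0.0
```

>>> {"op": "move_arm", "data": {
  "rows": "0 0 0 0.008 0.001 0 0.038;0 0 0 0.02 0.0011 0 0.038;0 0 0 0.028 0.0011 0 0.038;0 0 0 0.03 0.0011 0 0.038;0 0 0 0.03 0.0011 0 0.038;0 0 0 0.02 0.0011 0 0.038;0 0 0 0.0148 0.0011 0 0.038;0 0 0 0 0 0 0.038"
}}

```text
t: 31.22
eef_pos: [0.619, -0.0829, 0.0169]
ee_rot: [3.142, -0.0, 0.05]
force: [-0.4, 0.4, -0.4]
width: 0.0385
gripper_force: 0.0
```

```bash
python3 - <<'E'
from h import *
s=arm.get_state();print(s['eef_pos'],s['width'],s['force'])
q=go(.619,-.084,.017,2.7)
E
```

```text
[ 0.61895819 -0.08289226  0.01691521] 0.03848600384241461 [-0.42398432  0.3756723  -0.36026754]
turn 0.16 shift [-0.      0.0011 -0.0001] n 1 each [-0.      0.0011 -0.0001]
```

>>> {"op": "move_arm", "data": {
  "rows": "0 0 0 0 0.001 0 0.038;0 0 0 0 0 0 0.041;0 0 0 0 0 0 0.041;0 0 0 0 0 0 0.03;0 0 0 0 0 0 0.018;0 0 0 0 0 0 0.018;0 0 0 0 0 -0.04 0.018;0 0 0 0 0 -0.04 0.018"
}}

```text
t: 32.22
eef_pos: [0.6178, -0.0835, 0.0978]
ee_rot: [3.141, 0.001, 0.051]
force: [1.7, 0.8, -0.5]
width: 0.0179
gripper_force: 0.0
```

>>> {"op": "move_arm", "data": {
  "rows": "0 0 0 -0.015 0.049 0 0.018;0 0 0 -0.015 0.049 0 0.018;0 0 0 0 0 0 0.018;0 0 0 0 0 0 0.018"
}}

```text
t: 32.72
eef_pos: [0.5932, -0.1831, 0.0974]
ee_rot: [-3.142, -0.0, 0.05]
force: [-0.3, 0.7, 0.8]
width: 0.0178
gripper_force: 0.0
```

```bash
python3 - <<'E'
from h import *
p,d,C=shot("wrist","w10");X=cloud(d,C);coaster(X,.622,-.182);coaster(X,.619,-.084);rings(p,C,[(.619,-.084),(.620,-.192)])
s=arm.get_state();print(s['eef_pos'],s['width']);go(.622,-.182,.0975,2.7)
E
```

```text
coaster 3162 [array([ 0.6235, -0.1816]), np.float64(0.0449)]
coaster 3342 [array([ 0.6167, -0.0839]), np.float64(0.0453)]
ring [ 0.6184 -0.083 ] 1794
ring [ 0.6199 -0.1911] 2425
[ 0.59337187 -0.18254373  0.0973126 ] 0.018016398695553305
turn 0.2 shift [ 0.0286  0.0008 -0.0002] n 1 each [ 0.0286  0.0008 -0.0002]
```

View pics/w10.png

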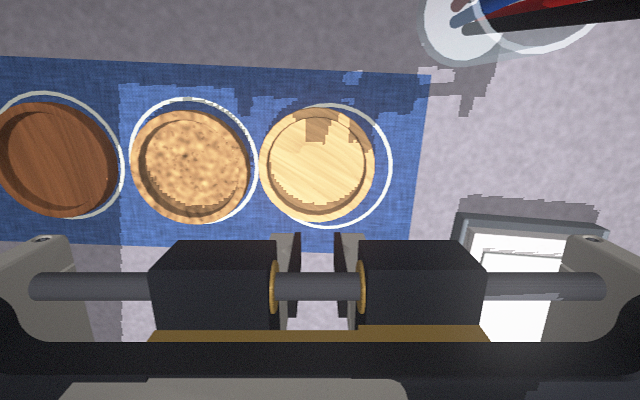

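The wrist view shows cork at (192,167) nearly centred in its ring at (193,160). Light is at (317,164), left of its ring at (328,165).

>>> {"op": "move_arm", "data": {
  "rows": "0 0 0 0.0301 0.0005 0.02 0.018;0 0 0 0 0 0.03 0.018;0 0 0 0 0 0.02 0.018;0 0 0 0 0 0.0105 0.018;0 0 0 0 0 0 0.028;0 0 0 0 0 0 0.038;0 0 0 0 0 0 0.038;0 0 0 0 0 0 0.038"
}}

```text
t: 33.78
eef_pos: [0.6236, -0.1819, 0.0175]
ee_rot: [3.142, -0.001, 0.051]
force: [-1.0, 0.1, -0.4]
width: 0.0381
gripper_force: 0.0
```

```bash
python3 - <<'E'
from h import *
s=arm.get_state();print(s['eef_pos'],s['width'],s['force'])
q=go(.620,-.192,.017,2.7)
E
```

```text
[ 0.62362081 -0.18187174  0.01753686] 0.03807466333700921 [-1.01432231  0.14054491 -0.42667968]
turn 0.2 shift [-0.0041  0.0099  0.0005] n 1 each [-0.0041  0.0099  0.0005]
```

>>> {"op": "move_arm", "data": {
  "rows": "0 0 0 -0.002 0.005 0 0.038;0 0 0 -0.002 0.005 0 0.038;0 0 0 0 0 0 0.038;0 0 0 0 0 0 0.041;0 0 0 0 0 0 0.041;0 0 0 0 0 0 0.03;0 0 0 0 0 0 0.018;0 0 0 0 0 0 0.018"
}}

```text
t: 34.78
eef_pos: [0.6198, -0.192, 0.0168]
ee_rot: [3.142, 0.0, 0.051]
force: [0.7, 0.7, 0.5]
width: 0.0197
gripper_force: 0.0
```

>>> {"op": "move_arm", "data": {
  "rows": "0 0 0 0 0 -0.04 0.018;0 0 0 0 0 -0.06 0.018;0 0 0 -0.05 0 -0.06 0.018;0 0 0 -0.05 -0.03 -0.03 0.018;0 0 0 -0.02 -0.05 0 0.018;0 0 0 0 -0.06 0 0.018;0 0 0 0 0 0 0.018;0 0 0 0 0 0 0.018"
}}

```text
t: 35.78
eef_pos: [0.5053, -0.0588, 0.1936]
ee_rot: [3.142, -0.0, 0.052]
force: [0.1, -0.3, -0.5]
width: 0.0181
gripper_force: 0.0
```

```bash
python3 - <<'E'
from h import *
p,d,C=shot("wrist","w11");X=cloud(d,C)
cs=[(.617,.132),(.618,.0235),(.619,-.084),(.620,-.192)]
for c in cs: coaster(X,*c)
rings(p,C,cs)
print(arm.get_state()['eef_pos'])
shot("scene","s11")
E
```

```text
coaster 2363 [array([0.6174, 0.1319]), np.float64(0.0456)]
coaster 2139 [array([0.6168, 0.0225]), np.float64(0.0451)]
coaster 2064 [array([ 0.6166, -0.0838]), np.float64(0.045)]
coaster 2184 [array([ 0.6213, -0.1914]), np.float64(0.0452)]
ring [0.6171 0.1331] 810
ring [0.6181 0.0249] 1090
ring [ 0.619  -0.0836] 1066
ring [ 0.6202 -0.1923] 907
[ 0.50528196 -0.05937431  0.19342925]
```

View pics/w11.png

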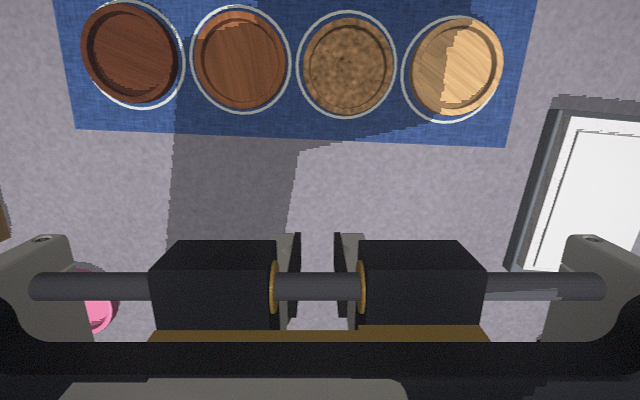

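All four coasters are inside their rings. Mid-brown and cork are each about 2.5 mm off, so I'll nudge those two.

```bash
python3 - <<'E'
from h import *
q=go(.6165,-.0838,.097,2.7)
q=go(.6165,.0230,.097,2.7,q)
E
```

```text
turn 0.15 shift [0.11   0.0293 0.0963] n 3 each [0.0367 0.0098 0.0321]
turn -0.0 shift [ 0.005  -0.1067 -0.    ] n 2 each [ 0.0025 -0.0533 -0.    ]
```

>>> {"op": "move_arm", "data": {
  "rows": "0 0 0 0.0367 0.0098 0.03 0.018;0 0 0 0.0367 0.0098 0.03 0.018;0 0 0 0.0367 0.0098 0.03 0.018;0 0 0 0 0 0.0063 0.018;0 0 0 0 0 0 0.018;0 0 0 0 0 0 0.018"
}}

```text
t: 36.62
eef_pos: [0.6165, -0.0832, 0.0982]
ee_rot: [-3.142, -0.001, 0.05]
force: [0.2, -0.1, 0.3]
width: 0.0179
gripper_force: 0.0
```

```bash
python3 - <<'E'
from h import *
s=arm.get_state();print(s['eef_pos'])
q=go(.6165,-.0838,.017,2.7)
E
```

```text
[ 0.6165426  -0.0832364   0.09819545]
turn 0.17 shift [-0.0001  0.0006  0.0812] n 2 each [-0.      0.0003  0.0406]
```

>>> {"op": "move_arm", "data": {
  "rows": "0 0 0 0 0.0005 0.03 0.018;0 0 0 0 0 0.03 0.018;0 0 0 0 0 0.015 0.018;0 0 0 0 0 0.005 0.018;0 0 0 0 0 0 0.028;0 0 0 0 0 0 0.038;0 0 0 0 0 0 0.038;0 0 0 0.0025 0 0 0.038"
}}

```text
t: 37.62
eef_pos: [0.6194, -0.0832, 0.0176]
ee_rot: [-3.142, -0.001, 0.051]
force: [-0.0, 0.8, -0.2]
width: 0.0378
gripper_force: 0.0
```

>>> {"op": "move_arm", "data": {
  "rows": "0 0 0 0.0025 0 0 0.038;0 0 0 0 0 0 0.041;0 0 0 0 0 0 0.041;0 0 0 0 0 0 0.028;0 0 0 0 0 0 0.018;0 0 0 0 0 0 0.018;0 0 0 -0.004 0 -0.04 0.018;0 0 0 0 0 -0.04 0.018"
}}

```text
t: 38.62
eef_pos: [0.6171, -0.0834, 0.0975]
ee_rot: [3.141, 0.002, 0.051]
force: [0.6, 0.9, -0.1]
width: 0.0178
gripper_force: 0.0
```

>>> {"op": "move_arm", "data": {
  "rows": "0 0 0 0.0022 -0.0533 0 0.018;0 0 0 0.0022 -0.0533 0 0.018;0 0 0 0 0 0 0.018;0 0 0 0 0 0 0.018"
}}

```text
t: 39.12
eef_pos: [0.6165, 0.0236, 0.097]
ee_rot: [3.142, 0.0, 0.052]
force: [0.0, -0.5, 0.5]
width: 0.0177
gripper_force: 0.0
```

```bash
python3 - <<'E'
from h import *
s=arm.get_state();print(s['eef_pos'])
q=go(.6168,.0230,.017,2.7)
p,d,C=shot("wrist","w12");X=cloud(d,C)
cs=[(.617,.132),(.618,.0235),(.619,-.084)]
for c in cs: coaster(X,*c)
rings(p,C,cs)
E
```

```text
[0.61654233 0.02363419 0.09704132]
turn 0.25 shift [0.0002 0.0006 0.08  ] n 2 each [0.0001 0.0003 0.04  ]
coaster 2856 [array([0.6173, 0.132 ]), np.float64(0.0452)]
coaster 2412 [array([0.6172, 0.0226]), np.float64(0.0451)]
coaster 2442 [array([ 0.6178, -0.0834]), np.float64(0.0455)]
ring [0.6167 0.133 ] 1260
ring [0.6173 0.0241] 2108
ring [ 0.6181 -0.085 ] 1693
```

>>> {"op": "move_arm", "data": {
  "rows": "0 0 0 0 0 -0.05 0.018;0 0 0 -0.05 0 -0.05 0.018;0 0 0 -0.05 0 0 0.018;0 0 0 -0.03 0 0 0.018;0 0 0 0 0 0 0.018;0 0 0 0 0 0 0.018"
}}

```text
t: 39.92
eef_pos: [0.4933, 0.0166, 0.1917]
ee_rot: [-3.141, -0.001, 0.05]
force: [0.6, 0.6, 0.7]
width: 0.018
gripper_force: 0.0
```

```bash
python3 - <<'E'
from h import *
p,d,C=shot("scene");p2,d2,C2=shot("side");cv2.imwrite("pics/end.png",np.vstack([cv2.resize(p[150:310,180:500],(640,320)),cv2.copyMakeBorder(cv2.resize(p2[110:260,200:480],(504,270)),0,0,0,136,0)]))
for n,dd,CC in(("s",d,C),("d",d2,C2)):
    X=cloud(dd,CC);print(n)
    for c in [(.617,.132),(.618,.0235),(.619,-.084),(.620,-.192)]: coaster(X,*c)
E
```

```text
s
coaster 275 [array([0.617 , 0.1326]), np.float64(0.046)]
coaster 259 [array([0.6166, 0.0242]), np.float64(0.0465)]
coaster 265 [array([ 0.6171, -0.082 ]), np.float64(0.0461)]
coaster 257 [array([ 0.6209, -0.1902]), np.float64(0.0465)]
d
coaster 184 [array([0.6136, 0.1307]), np.float64(0.0465)]
coaster 224 [array([0.6135, 0.0199]), np.float64(0.0462)]
coaster 287 [array([ 0.6141, -0.0849]), np.float64(0.0459)]
coaster 376 [array([ 0.6181, -0.1936]), np.float64(0.0462)]
```

View pics/end.png

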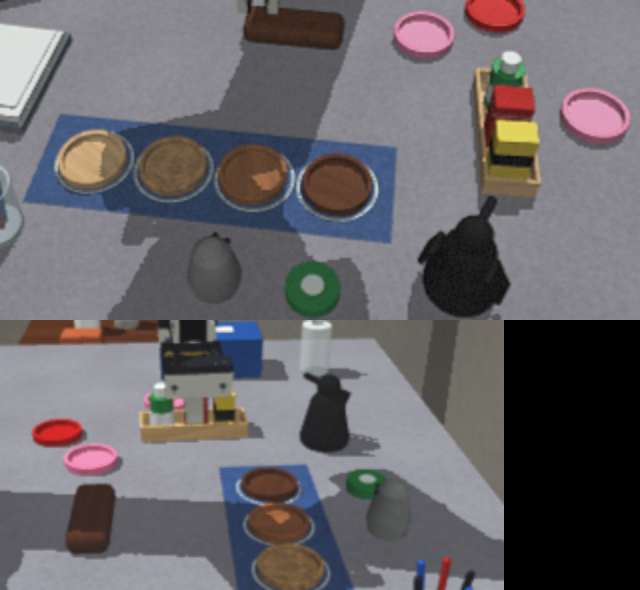

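The final view shows all four coasters in their rings, the three items upright in the box, and everything else where it was.

```bash
python3 -c "
from station import arm
print(arm.job_done())"
```

```text
the job is handed in; nothing more can be done
None
```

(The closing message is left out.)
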